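# Seat the sample-cup tray on the autosampler's locating pins

### The job

The blue sample-cup tray has been put down askew on the autosampler and is riding up on the two locating pins hidden under it. With your fingertips, nudge it over the deck until both its yellow-ringed holes drop over the pins and it lies flat on the deck, then take your hand away. Do not pick the tray up or tip it up, and leave the tube in its foam block, the beaker and the loose cap where they are.

Things in the scene. Friction and masses are not known exactly. Their poses are not given: they have to be found in the camera images.
- autosampler: The autosampler, fixed to the bench: cream housing 360 mm (x, depth) by 540 mm (y, width), with a bare metal deck whose level top is 40 mm above the bench and spans x -168 to +117, y -250 to +250 mm. Origin: centre of the underside, on the bench; at yaw 0 its x points away from the robot and y to the left. Nothing on it but the tray moves.
- tray_home (a point): Centre of the tray's home on the deck's top, x = -20, y = 0 mm of the autosampler, axes as the autosampler's: the seated tray's origin lies here, its axes along these. Four dark blue printed L-shaped corner marks (lines 3 mm wide) frame the home, the lines' centres 4 mm outside the seated tray's edges.
- probe_drive (a point): Top of the parked probe drive, 188 mm above the bench, at x = +150, y = +238 mm of the autosampler, at the end of a gantry rail that runs along y behind the deck (x 132 to 168 mm, 70 mm high). Its arm reaches forward to a thin probe at x = 84, y = 238 mm. All fixed; keep clear.
- pin_a (a point): Foot of the left (+y) steel locating pin, on the deck's top (40 mm above the bench), at x = +14, y = +60 mm of the autosampler. Each pin is fixed, 8 mm in diameter, 9 mm high: straight for 4 mm, then tapering to a 3 mm tip. Axes as the autosampler's.
- pin_b (a point): Foot of the right (-y) locating pin, the same as pin_a, at x = +14, y = -60 mm of the autosampler.
- tray: Loose sample-cup tray: smooth-bottomed blue plastic plate 120 (x) by 210 (y) by 10 mm thick, 0.18 to 0.35 kg, ten white cups sunk in its top. Origin: centre of the underside, z up. At the start it rides on the pin tips, its near (-x) edge on the deck, sloping about 5 degrees; up to 6 degrees off square, 6 to 14 mm short of home (-x) and up to 35 mm to either side. A few N slide it.
- hole_a (a point): Centre of the tray's round hole (11 mm in diameter) at its underside, x = +34, y = +60 mm of the tray; goes over pin_a.
- hole_b (a point): Centre of the tray's slot (11 mm along x, 15 mm along y) at its underside, x = +34, y = -60 mm of the tray; goes over pin_b.
- foam_block: Bystander: light blue foam block 120 x 60 x 50 mm with two holes, standing loose on the bench beside the autosampler, its long side (x) roughly along the autosampler's x. Origin: centre of the underside.
- tube: Bystander: capped sample tube, 29 mm in diameter, 113 mm long, yellow cap 35 mm wide, standing loose in the foam block, its cap's top 123 mm above the bench. Origin: centre of its foot.
- beaker: Bystander: small white plastic beaker, 60 mm across, 65 mm high, standing loose on the bench beside the autosampler. Origin: centre of the underside.
- cap: Bystander: loose yellow screw cap 35 mm across, 13 mm high, lying on the bench beside the autosampler. Origin: centre of the underside.
There are look-alikes about, which are no part of the job. Of the things shaped like the tray, the blue one is meant.

How it is judged:
At the end, for the whole second after the job is handed in: Both holes are down over their pins (round hole within 4 mm of its pin's foot, slot within 6 mm), the tray lies flat on the deck (underside less than 2 mm above it, slope under 0.02 rad) and is at rest; tube, foam block, beaker and cap are within 20 mm of where they were, tube and beaker upright (distance between hole_a and pin_a below 0.004 m and distance between hole_b and pin_b below 0.006 m and z of tray in the frame of autosampler below 0.042 m and angle between tray's own z axis and vertical below 0.02 rad and linear speed of tray below 0.01 m/s and distance of each of foam_block, tube, beaker, cap from where it was at the start of the episode below 0.02 m and angle between each of tube, beaker's own z axis and vertical below 0.3 rad); the robot touches nothing.
It fails at once if the tray is lifted: its middle rises more than 15 mm above the deck (z of tray in the frame of autosampler above 0.055 m).
It fails at once if the tray is tipped up by more than 0.2 rad (angle between tray's own z axis and vertical above 0.2 rad).
It fails at once if the tube, foam block, beaker or cap is moved more than 20 mm or lifted (distance of any of tube, foam_block, beaker, cap from where it was at the start of the episode above 0.02 m).
It also fails if it takes over 64 s, if anything falls off the work surface, if the arm or the gripper's body presses on something with over 40 N, if the wrist force passes 120 N, or if a joint passes its speed limit or range.

### The arm

A 6-joint arm with a two-finger parallel gripper is mounted at the origin on the work surface. World frame = base frame: x ahead of the robot, y to its left, z up, the work surface at z = 0. Lengths are in m, angles in rad, forces in N, time in s.
With the tool pointing down it reaches from about 0.35 to 0.975 m from the base axis. Payload 4.9 kg.
Tool frame: the origin (TCP) lies midway between the tips of the shut fingers; the grasp point (between the pads) lies 19 mm behind it; z points along the fingers, y is the direction in which the jaws open and shut (so a half turn about z gives the same grasp; the last joint's range is limited). The gripper opens to 85 mm and grips with 20 to 120 N. Pads are 22 mm wide; open, the fingers measure 114 mm over their backs; the gripper's body (76 mm by 85 mm) begins 54 mm behind the grasp point. The pads swing forward as they close: fully open they stand 13 mm farther back than shut.
Start: joints at [1.15, 0.053, 1.613, -0, 1.476, -0.119], TCP at [0.186, 0.597, 0.231] pointing down, gripper open.
Joint ranges: [-3.01, 3.01], [-1.01, 2.22], [0.06, 2.58], [-1.02, 4.17], [0.09, 2.62], [-3.14, 3.14]. Speed limits (rad/s): [2.57, 2.57, 3.14, 3.14, 3.14, 3.14].

### API

Orientations are given as a rotation vector (axis times angle).
In Python, from station import ctrl gives the robot as it stands.
- The arm moves only by the shell command python3 -m jog 'ROWS' [FORCE]. ROWS is JSON, one flat list of numbers, 7 for each row, row after row: the opening, from 0 (shut) to 1 (fully open), then the shift along the tool's x, y, z in m, then the turn, a rotation vector about the tool's x, y, z in degrees. A call has 1 to 10 rows; each row shifts and turns the commanded pose from where the row before left it, along the tool's axes as they then stand; what a row does not reach is not made up. A row lasts 1/8 s, in which the tool goes at most 62.5 mm and 10.7 degrees, less where a joint would pass 70% of its speed; a pose out of reach is approached as far as the arm can. A call with a gripper value outside its range is refused whole. The fingers move at their own pace and stop on an object; FORCE is the grip in N (left out, the last holds). Time passes only in rows, so rows that do not move let the fingers close. It gives the time, the measured TCP pose, the force and the opening at its end, in the units of the state.
- ctrl.get_obs(): the state, without advancing time (a new reading comes with each control period).
- ctrl.get_image(name): name is "side" or "top"; returns a dict with "image" (420x560x3 uint8, blue, green, red), "camera_matrix" (3x3 intrinsics, pixels), "rvec" (rotation vector, rad) and "tvec" (3), from world to camera coordinates, as OpenCV has them. Camera axes: x right, y down, z forward; pixel columns grow to the right and rows downward; lengths in m; the calibration is good to about 2 mm. A picture is of the moment at which its call begins. There is no depth.
- ctrl.finish_job(): hands the job in, once; it reports no verdict.
Trained networks look in a picture, given as the dict that the camera call returned (one of the last four; its "shot" number tells which), for a name from the list of things; names that differ only in an ending like _2 or _b are one class to them, and where a whole thing is asked for, a point or a joint stands for the part that bears it (a point fixed in the world has none). Each returns a list of dicts, best first, with "p" (0 to 1); they miss things now and then, are a little off and sometimes report something else, mostly with a low value. They report only what shows in the picture. A call takes as long as a camera call. They do not tell look-alikes from the thing itself.
- ctrl.boxes_of(target, picture): "box" ([centre column, centre row, width, height] in pixels, round what is visible of it).
The state is a dict: "t": time; "q": joint angles; "dq": joint speeds; "effort": joint torques, N m; "tool_pos": TCP position; "tool_rot": TCP orientation; "contact_force": force on the tool from outside, world axes, zero at the start; "wrist_torque": the same for the moment, N m; "opening": finger opening in m.
Only numpy, scipy, OpenCV 4.12 (cv2) and the standard library are available. Lean on these libraries where they do the work, as an engineer would, in place of code of your own. Each camera call takes 0.05 s, during which the arm holds its last target. There are 200 camera calls.

## Working session

There is one attempt and no reset: what is moved stays moved. The work goes in short steps, Python scripts to look and compute and a shell command to move; the robot and the scene stay as the last step left them, time stands still between calls to the robot, and variables do not carry over. Pictures are saved under pics/ and viewed, about 8 in all and at most 12, crops included, and the job is handed in when it is done.

```bash
mkdir -p pics; ls; python3 - <<'E'
from station import ctrl
import cv2
o=ctrl.get_obs();print(o)
for n in("top","side"):
    p=ctrl.get_image(n);cv2.imwrite(f"pics/{n}0.png",p["image"]);print(n,p["camera_matrix"],p["rvec"],p["tvec"])
    for t in("tray","autosampler","hole_a","foam_block","beaker","cap"):
        print(t,[( [round(float(v)) for v in d["box"]],round(d["p"],2)) for d in ctrl.boxes_of(t,p)])
E
```

```text
pics
{'t': 0.0, 'q': array([ 1.15002199e+00,  5.33497554e-02,  1.61428354e+00, -1.19896619e-05,
        1.47601491e+00, -1.19011447e-01]), 'dq': array([ 0.0009491 , -0.00048902, -0.00019463,  0.00104928, -0.0012118 ,
       -0.00121216]), 'effort': array([ 2.50899584e-04, -3.93667138e+01, -3.70181179e+01, -4.92718596e-05,
        6.78619574e-03, -4.99102839e-06]), 'tool_pos': array([0.18550578, 0.59618304, 0.23007368]), 'tool_rot': array([-0.47212894, -3.10536921,  0.00311643]), 'contact_force': array([ 0.07385511, -0.28914418, -0.08571604]), 'wrist_torque': array([0.01298457, 0.00171787, 0.0395234 ]), 'opening': 0.08522845702823802}
top [[441.12760564   0.         283.61187725]
 [  0.         441.12760564 206.48482087]
 [  0.           0.           1.        ]] [ 2.13469519 -2.17369371  0.13533027] [0.02701007 0.62266583 1.29138539]
tray [([310, 236, 73, 40], 0.62), ([132, 209, 46, 76], 0.56), ([199, 241, 14, 15], 0.34)]
autosampler [([314, 226, 183, 137], 0.58)]
hole_a [([135, 207, 48, 74], 0.82), ([310, 238, 75, 47], 0.72)]
foam_block [([203, 233, 22, 45], 0.83)]
beaker [([443, 252, 26, 21], 0.85), ([198, 240, 16, 9], 0.72)]
cap [([215, 191, 12, 10], 0.54)]
side [[539.24208631   0.         272.36659921]
 [  0.         539.24208631 205.47565544]
 [  0.           0.           1.        ]] [ 0.32054159 -2.67925374  1.34834354] [0.60507648 0.17357607 1.3803395 ]
tray [([215, 380, 110, 62], 0.81), ([294, 227, 174, 152], 0.66), ([309, 216, 63, 61], 0.6)]
autosampler [([293, 225, 174, 150], 0.8)]
hole_a [([214, 382, 112, 61], 0.88), ([310, 217, 60, 58], 0.85)]
foam_block [([277, 305, 53, 42], 0.86)]
beaker []
cap [([288, 285, 13, 36], 0.46)]
```

```bash
python3 - <<'E'
import cv2
a=cv2.imread("pics/top0.png")[140:310,90:470];cv2.imwrite("pics/t0.png",cv2.resize(a,None,fx=2.1,fy=2.1,interpolation=2))
a=cv2.imread("pics/side0.png");cv2.imwrite("pics/s0.png",a)
a=cv2.imread("pics/top0.png")[190:280,250:370];cv2.imwrite("pics/t1.png",cv2.resize(a,None,fx=6.5,fy=6.5,interpolation=2))
E
```

```text
(no output)
```

View pics/t0.png

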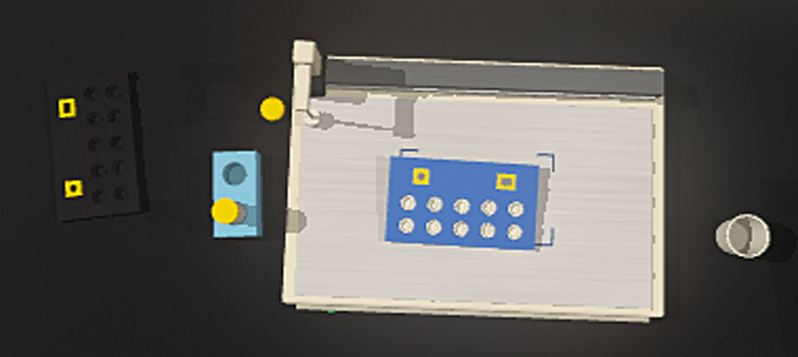

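View pics/s0.png

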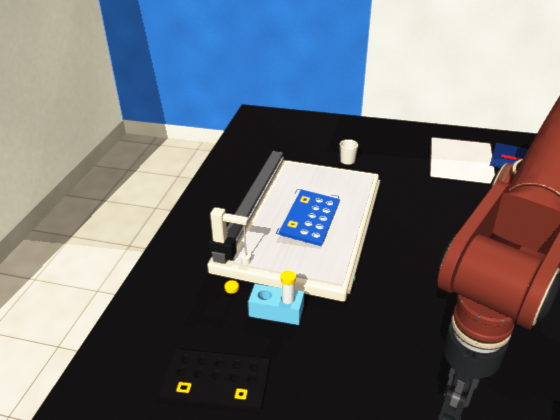

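View pics/t1.png

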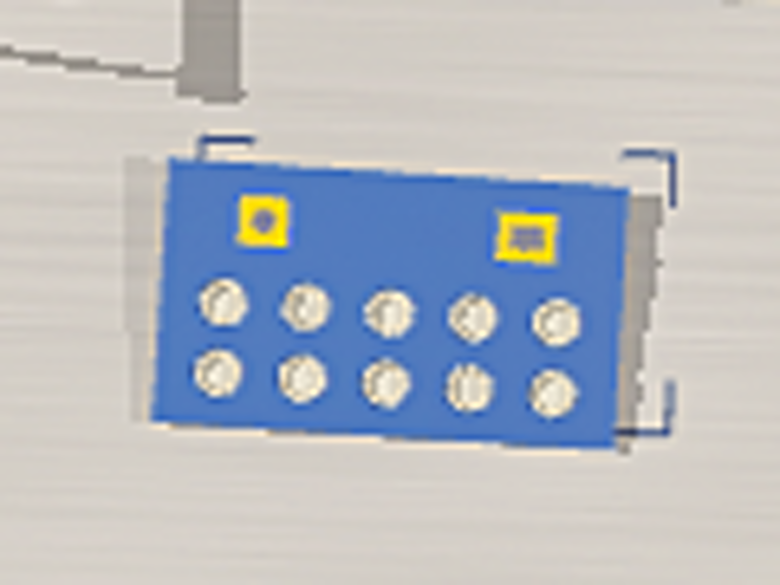

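Candidates for "tray": the blue plate at top-view (310,236), and the black look-alike plate at (132,209). I choose the blue one on the deck; the close crop confirms it (yellow-ringed round hole at left, slot at right). It lies about 20 mm too far left (+y), near side short of home, and slightly rotated. Corner marks are visible at crop (200,139), (672,154), (668,432).

```bash
cat >u.py <<'E'
import numpy as np,cv2
from scipy.optimize import least_squares
from station import ctrl
def ray(p,uv,z):
    K=p["camera_matrix"];R=cv2.Rodrigues(np.array(p["rvec"],float))[0];t=np.array(p["tvec"],float).ravel()
    c=-R.T@t;d=R.T@np.linalg.solve(K,[uv[0],uv[1],1.]);return c+d*(z-c[2])/d[2]
def proj(p,X): return cv2.projectPoints(np.array(X,float),np.array(p["rvec"],float),np.array(p["tvec"],float),p["camera_matrix"],None)[0][:,0]
def fit(p,uv,loc):
    "planar pose x,y,yaw from pixels uv and local points (with world z)"
    loc=np.array(loc,float);uv=np.array(uv,float)
    def W(v):
        c,s=np.cos(v[2]),np.sin(v[2]);q=loc.copy();q[:,0]=v[0]+c*loc[:,0]-s*loc[:,1];q[:,1]=v[1]+s*loc[:,0]+c*loc[:,1];return q
    r=least_squares(lambda v:(proj(p,W(v))-uv).ravel(),[.6,0,0]);return r.x,np.abs(r.fun).max()
def rel(a,b):
    "pose b in frame a"
    c,s=np.cos(a[2]),np.sin(a[2]);d=b[:2]-a[:2];return np.array([c*d[0]+s*d[1],-s*d[0]+c*d[1],b[2]-a[2]])
E
python3 - <<'E'
from u import *
np.set_printoptions(precision=4,suppress=True)
p=ctrl.get_image("top")
f=lambda a:(np.array(a)+.5)/6.5-.5+[250,190]
h,e=fit(p,f([(200,139),(672,154),(668,432)]),[(.064,.109,.04),(.064,-.109,.04),(-.064,-.109,.04)]);print("home",h,e)
# housing outer corners not used; tray top corners, slope 5deg
t,e=fit(p,f([(168,157),(630,187),(615,448),(152,420)]),[(.060,.105,.0605),(.060,-.105,.0605),(-.06,-.105,.05),(-.06,.105,.05)]);print("tray",t,e,"rel",rel(h,t),np.degrees(t[2]-h[2]))
for n,b in(("tubecap",(90+225/2.1,140+210/2.1)),("beaker",(443,250))): print(n,ray(p,b,.12 if n=="tubecap" else .06))
R=cv2.Rodrigues(ctrl.get_obs()["tool_rot"])[0];print(R)
E
```

```text
home [ 0.5402 -0.0802 -0.0501] 0.1253669223705174
tray [ 0.5312 -0.0599 -0.0806] 0.32981431597406186 rel [-0.0099  0.0198 -0.0304] -1.74456751215777
tubecap [0.5223 0.2602 0.12  ]
beaker [ 0.4833 -0.4491  0.06  ]
[[-0.9548  0.2972  0.    ]
 [ 0.2972  0.9548  0.    ]
 [-0.      0.0001 -1.    ]]
```

```bash
python3 -m jog '[0,0,0,0,0,0,-7.2, 0,0,0,0,0,0,-7.2, 0,-0.042,-0.040,0,0,0,0, 0,-0.042,-0.040,0,0,0,0, 0,-0.042,-0.040,0,0,0,0, 0,-0.042,-0.040,0,0,0,0, 0,-0.042,-0.040,0,0,0,0, 0,-0.042,-0.040,0,0,0,0, 0,-0.042,-0.040,0,0,0,0, 0,-0.042,-0.040,0,0,0,0]' 40; python3 -m jog '[0,-0.022,-0.056,0,0,0,0, 0,-0.020,-0.056,0,0,0,0, 0,0,-0.033,0,0,0,0, 0,0,-0.033,0,0,0,0, 0,0,0,0,0,0,0]'; cat >>u.py <<'E'
H=np.array([.5402,-.0802,-.0501])
def st():
    o=ctrl.get_obs();R=cv2.Rodrigues(o["tool_rot"])[0]
    print("t %.2f"%o["t"],"tcp home",(rel(H,np.array([*o["tool_pos"][:2],np.arctan2(R[1,0],R[0,0])]))*[1000,1000,57.3]).round(1),"z",o["tool_pos"][2].round(4),"Rz",R[:,2].round(3),"F",o["contact_force"].round(1),o["opening"].round(4))
E
python3 -c "from u import *;st()"
```

```text
t: 2.0
tool_pos: [0.5064, 0.2587, 0.2316]
tool_rot: [0.079, 3.14, 0.001]
contact_force: [0.7, 0.0, 0.8]
opening: -0.0001
t: 2.62
tool_pos: [0.5382, 0.0786, 0.2315]
tool_rot: [0.084, 3.14, -0.0]
contact_force: [0.2, 0.3, 1.3]
opening: -0.0001Traceback (most recent call last):
  File "<string>", line 1, in <module>
    from u import *;st()
                    ~~^^
  File "u.py", line 20, in st
    print("t %.2f"%o["t"],"tcp home",(rel(H,np.array([*o["tool_pos"][:2],np.arctan2(R[1,0],R[0,0])]))*[1000,1000,57.3]).round(1),"z",o["tool_pos"][2].round(4),"Rz",R[:,2].round(3),"F",o["contact_force"].round(1),o["opening"].round(4))
                                                                                                                                                                                                                    ^^^^^^^^^^^^^^^^^^
AttributeError: 'float' object has no attribute 'round'
```

```bash
sed -i 's/,o\["opening"\].round(4)//' u.py; python3 -m jog '[0,0,0,0.060,0,0,0, 0,0,0,0.060,0,0,0, 0,0,0,0.045,0,0,0, 0,0,0,0.019,0,0,0, 0,0,0,0,0,0,0]'; python3 - <<'E'
from u import *
st()
p=ctrl.get_image("top");cv2.imwrite("pics/t2.png",cv2.resize(p["image"][180:285,235:375],None,fx=5.5,fy=5.5,interpolation=2))
E
```

```text
t: 3.25
tool_pos: [0.5376, 0.0809, 0.0466]
tool_rot: [-0.078, -3.139, -0.0]
contact_force: [-0.2, -0.7, 0.6]
opening: 0.0004
t 3.25 tcp home [-10.6 160.7 180. ] z 0.0466 Rz [-0.002  0.    -1.   ] F [-0.2 -0.7  0.6]
```

View pics/t2.png

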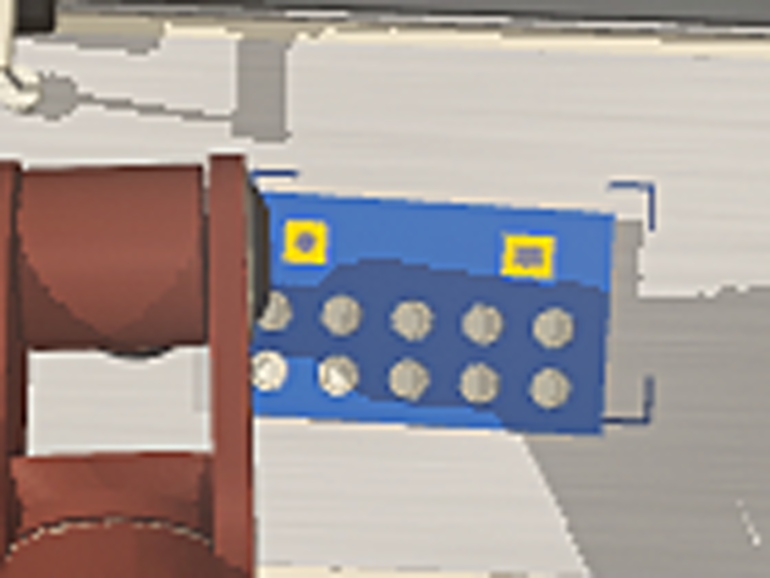

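The arm hides the tray's left part; rings at (306,242), (528,256) and right edge at column 610 (mark line at 652) stay visible. I'll track the yellow rings.

```bash
cat >>u.py <<'E'
def rings(p=None):
    p=p or ctrl.get_image("top");hsv=cv2.cvtColor(p["image"],cv2.COLOR_BGR2HSV)
    w=((hsv[...,0]>20)&(hsv[...,0]<35)&(hsv[...,1]>120)&(hsv[...,2]>60)).astype(np.uint8)
    w[:,:255]=0;w[:,370:]=0;w[:205]=0;w[:,:][250:]=0
    n,l,s,c=cv2.connectedComponentsWithStats(w)
    b=sorted([(*c[i],s[i,4],s[i,2],s[i,3]) for i in range(1,n) if s[i,4]>10])
    X=[ray(p,q[:2],.0585) for q in b]
    R=[rel(H,np.array([x[0],x[1],0]))[:2]*1000 for x in X]
    for q,r in zip(b,R):print("ring px",np.round(q,1),"home mm",r.round(1))
    if len(R)>1:
        d=R[0]-R[-1];m=(R[0]+R[-1])/2;yaw=np.arctan2(-d[0],d[1]);print("tray y err %.1f x err(if z .0585) %.1f yaw deg %.2f sep %.1f"%(m[1]+34*np.sin(-yaw)*1,m[0]-34,np.degrees(yaw),np.hypot(*d)))
E
python3 -c "from u import *;rings()"
python3 -m jog '[0,0,-0.008,0,0,0,0, 0,0,-0.008,0,0,0,0, 0,0,-0.003,0,0,0,0, 0,0,-0.003,0,0,0,0, 0,0,-0.003,0,0,0,0,0,0,0,0,0,0,0]'
python3 -c "from u import *;st();rings()"
```

```text
ring px [289.9 223.6  43.    7.    8. ] home mm [25.1 79.6]
ring px [330.3 226.   40.    9.    7. ] home mm [ 21.8 -40. ]
tray y err 20.7 x err(if z .0585) -10.5 yaw deg -1.61 sep 119.6
t: 4.1
tool_pos: [0.5369, 0.0552, 0.0473]
tool_rot: [-0.08, -3.14, 0.0]
contact_force: [-0.4, 0.5, 0.2]
opening: 0.0003
t 4.10 tcp home [-10.1 135.  180. ] z 0.0473 Rz [-0. -0. -1.] F [-0.4  0.5  0.2]
ring px [330.9 225.9  46.    9.    7. ] home mm [ 22.2 -41.7]
```

```bash
python3 -m jog '[0,0,-0.003,0,0,0,0, 0,0,-0.003,0,0,0,0, 0,0,-0.003,0,0,0,0, 0,0,-0.003,0,0,0,0, 0,0,-0.002,0,0,0,0,0,0,0,0,0,0,0]'
python3 -c "from u import *;st();rings()"
```

```text
t: 4.9
tool_pos: [0.5362, 0.041, 0.0473]
tool_rot: [-0.08, -3.141, 0.001]
contact_force: [-0.1, -0.9, 0.1]
opening: 0.0004
t 4.90 tcp home [-10.1 120.9 180. ] z 0.0473 Rz [-0. -0. -1.] F [-0.1 -0.9  0.1]
ring px [335.7 225.9  41.    9.    8. ] home mm [ 22.5 -56. ]
```

```bash
python3 -m jog '[0,0,-0.0015,0,0,0,0, 0,0,0,0,0,0,0, 0,0,0.025,0,0,0,0, 0,0,0.005,-0.05,0,0,0, 0.9,0.02,0,-0.02,0,0,0, 0.9,0.055,-0.02,0,0,0,0, 0.9,0.025,-0.055,0,0,0,0, 0.9,0,-0.06,0,0,0,0, 0.9,0,-0.014,0,0,0,0,0.9,0,0,0,0,0,0]'
python3 - <<'E'
from u import *
st();p=ctrl.get_image("top");rings(p);cv2.imwrite("pics/t3.png",cv2.resize(p["image"][180:285,235:375],None,fx=5.5,fy=5.5,interpolation=2))
E
```

```text
t: 6.2
tool_pos: [0.4303, -0.0744, 0.1174]
tool_rot: [0.082, 3.14, 0.0]
contact_force: [-0.7, -0.6, -0.2]
opening: 0.0768
t 6.20 tcp home [-110.     0.3  179.9] z 0.1174 Rz [ 0.  0. -1.] F [-0.7 -0.6 -0.2]
ring px [295.4 223.9  44.    8.    8. ] home mm [24.6 63.3]
ring px [336.1 226.1  47.    9.    8. ] home mm [ 22.1 -57.2]
tray y err 3.8 x err(if z .0585) -10.7 yaw deg -1.21 sep 120.5
```

View pics/t3.png

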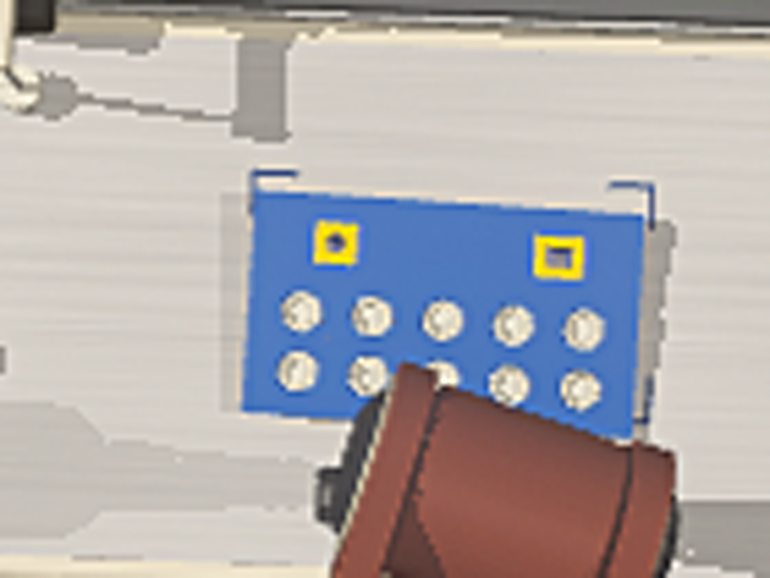

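Rings at (336,242) and (558,257); tray now only slightly left of home (right-edge gap 642→652) and still short in x. Now a two-finger push on the near edge to square it.

```bash
python3 -m jog '[0.9,0,0,0.045,0,0,0, 0.9,0,0,0.030,0,0,0, 0.9,0,0,0.005,0,0,0, 0.9,0,0,0.003,0,0,0, 0.9,0,0,0,0,0,0]'
python3 -m jog '[0.9,-0.006,0,0,0,0,0, 0.9,-0.006,0,0,0,0,0, 0.9,-0.006,0,0,0,0,0, 0.9,-0.004,0,0,0,0,0, 0.9,-0.003,0,0,0,0,0,0.9,0,0,0,0,0,0]'
python3 -c "from u import *;st();rings()"
```

```text
t: 6.88
tool_pos: [0.4313, -0.0739, 0.0356]
tool_rot: [0.078, 3.139, -0.001]
contact_force: [0.6, -0.4, -0.8]
opening: 0.0769
t: 7.62
tool_pos: [0.4553, -0.0752, 0.0342]
tool_rot: [-0.079, -3.14, -0.0]
contact_force: [0.2, -0.8, 0.7]
opening: 0.0765
t 7.62 tcp home [-85.1   0.7 180. ] z 0.0342 Rz [-0.  0. -1.] F [ 0.2 -0.8  0.7]
ring px [295.2 223.6  47.    8.    8. ] home mm [25.6 63.9]
ring px [336. 226.  47.   9.   7.] home mm [ 22.4 -56.8]
tray y err 4.4 x err(if z .0585) -10.0 yaw deg -1.50 sep 120.7
```

```bash
python3 -m jog '[0.9,-0.003,0,0,0,0,0, 0.9,-0.002,0,0,0,0,0, 0.9,-0.002,0,0,0,0,0,0.9,0,0,0,0,0,0]'
python3 -c "from u import *;st();rings()"
python3 -m jog '[0.9,-0.002,0,0,0,0,0, 0.9,-0.002,0,0,0,0,0,0.9,0,0,0,0,0,0]'
python3 -c "from u import *;st();rings()"
```

```text
t: 8.18
tool_pos: [0.4624, -0.0755, 0.0342]
tool_rot: [0.079, 3.14, 0.0]
contact_force: [-0.7, 0.1, 0.9]
opening: 0.077
t 8.18 tcp home [-78.    0.8 180. ] z 0.0342 Rz [ 0.  0. -1.] F [-0.7  0.1  0.9]
ring px [294.4 222.1  44.    8.    8. ] home mm [30.1 66.4]
ring px [334.9 223.9  47.    9.    8. ] home mm [ 28.5 -53.5]
tray y err 6.9 x err(if z .0585) -4.7 yaw deg -0.74 sep 119.8
t: 8.6
tool_pos: [0.4665, -0.0757, 0.0343]
tool_rot: [0.079, 3.14, 0.0]
contact_force: [-0.3, -0.5, -0.0]
opening: 0.0768
t 8.60 tcp home [-73.9   0.8 180. ] z 0.0343 Rz [ 0.  0. -1.] F [-0.3 -0.5 -0. ]
ring px [294.6 221.1  47.    8.    7. ] home mm [33.1 66. ]
ring px [335. 222.  47.   9.   7.] home mm [ 34.2 -53.6]
tray y err 5.8 x err(if z .0585) -0.4 yaw deg 0.55 sep 119.6
```

X and yaw now look right, but y is about +6 mm; push once more from the left side.

```bash
python3 -m jog '[0.9,0.03,0,0,0,0,0, 0,0.01,0,-0.055,0,0,0, 0,-0.01,0.03,-0.028,0,0,0, 0,0,0.06,0,0,0,0, 0,-0.045,0.04,0,0,0,0, 0,-0.055,0.014,0,0,0,0, 0,0,0,0.04,0,0,0, 0,0,0,0.025,0,0,0,0,0,0,0.004,0,0,0,0,0,0,0,0,0,0]'
python3 - <<'E'
from u import *
st();p=ctrl.get_image("top");rings(p);s=ctrl.get_image("side");cv2.imwrite("pics/s4.png",cv2.resize(s["image"][175:260,245:370],None,fx=6,fy=6,interpolation=2))
E
```

```text
t: 9.9
tool_pos: [0.544, 0.0645, 0.0491]
tool_rot: [0.079, 3.139, 0.0]
contact_force: [1.0, 0.8, 0.4]
opening: -0.0004
t 9.90 tcp home [ -3.5 144.7 180. ] z 0.0491 Rz [ 0.001  0.    -1.   ] F [1.  0.8 0.4]
ring px [294.5 221.   48.    8.    7. ] home mm [33.2 66.2]
ring px [335. 222.  47.   9.   7.] home mm [ 34.2 -53.6]
tray y err 6.0 x err(if z .0585) -0.3 yaw deg 0.47 sep 119.8
```

View pics/s4.png

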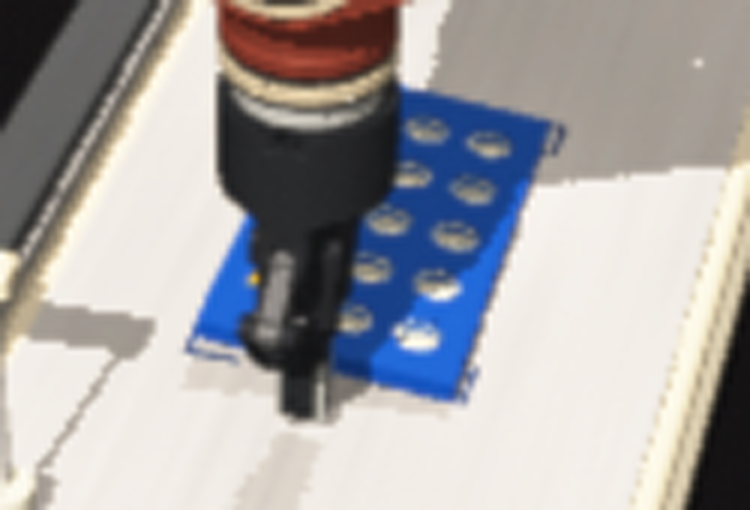

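The side view shows the tray still raised, with the shut fingertips beside its left edge (tip at 300,415; left edge bottom at about 330,375).

```bash
python3 -m jog '[0,0,-0.01,0.004,0,0,0, 0,0,-0.01,0,0,0,0, 0,0,-0.003,0,0,0,0, 0,0,-0.002,0,0,0,0, 0,0,0,0,0,0,0]'
python3 -c "from u import *;st();rings()"
python3 -m jog '[0,0,-0.001,0,0,0,0, 0,0,-0.001,0,0,0,0, 0,0,0,0,0,0,0]'
python3 -c "from u import *;st();rings()"
```

```text
t: 10.62
tool_pos: [0.5421, 0.0393, 0.0443]
tool_rot: [-0.08, -3.141, 0.0]
contact_force: [0.7, -0.0, -1.1]
opening: 0.0002
t 10.62 tcp home [ -4.1 119.5 180. ] z 0.0443 Rz [-0. -0. -1.] F [ 0.7 -0.  -1.1]
ring px [336.7 222.9  43.    9.    8. ] home mm [ 31.6 -58.8]
t: 11.05
tool_pos: [0.542, 0.0376, 0.0443]
tool_rot: [-0.079, -3.141, 0.0]
contact_force: [0.0, -0.5, 0.2]
opening: 0.0002
t 11.05 tcp home [ -4.1 117.7 180. ] z 0.0443 Rz [-0. -0. -1.] F [ 0.  -0.5  0.2]
ring px [336.7 222.9  43.    9.    8. ] home mm [ 31.6 -58.8]
```

```bash
python3 -m jog '[0,0,0.02,0,0,0,0, 0,0,0.02,-0.03,0,0,0, 0,0,0.03,-0.06,0,0,0, 0,0.03,0.03,-0.04,0,0,0, 0,0.05,0.03,0,0,0,0, 0,0.05,0.03,0,0,0,0, 0,0.05,0.02,0,0,0,0,0,0,0,0,0,0,0]'
python3 - <<'E'
from u import *
st();p=ctrl.get_image("top");rings(p);s=ctrl.get_image("side")
_r=ray
import u;u.ray=lambda p,q,z:_r(p,q,.05);rings(p)
q=proj(p,[ [*(H[:2]+np.array([[np.cos(H[2]),-np.sin(H[2])],[np.sin(H[2]),np.cos(H[2])]])@[.034,y]),.05] for y in(.06,-.06)]);print("seated px",q.round(1))
a=cv2.resize(p["image"][195:265,270:360],None,fx=6,fy=6,interpolation=2);b=cv2.resize(s["image"][175:260,265:365],None,fx=5,fy=5,interpolation=2)
a=cv2.resize(a,(390,420));a=cv2.resize(p["image"][195:265,275:355],(400,350),interpolation=2);b=cv2.resize(s["image"][180:255,270:350],(400,375),interpolation=2)
cv2.imwrite("pics/c5.png",np.hstack([cv2.copyMakeBorder(a,0,25,0,0,0),b]))
E
```

```text
t: 12.1
tool_pos: [0.3683, 0.2264, 0.1699]
tool_rot: [-0.071, -3.141, -0.001]
contact_force: [0.8, 0.0, -0.1]
opening: -0.0002
t 12.10 tcp home [-187.   297.6  180.3] z 0.1699 Rz [-0.     0.001 -1.   ] F [ 0.8  0.  -0.1]
ring px [296.3 221.   44.    8.    7. ] home mm [33.6 60.8]
ring px [336.7 222.9  43.    9.    8. ] home mm [ 31.6 -58.8]
tray y err 1.6 x err(if z .0585) -1.4 yaw deg -0.95 sep 119.6
ring px [296.3 221.   44.    8.    7. ] home mm [34.4 60.6]
ring px [336.7 222.9  43.    9.    8. ] home mm [ 32.4 -59.8]
tray y err 1.0 x err(if z .0585) -0.6 yaw deg -0.95 sep 120.4
seated px [[296.5 221.1]
 [336.8 222.4]]
```

View pics/c5.png

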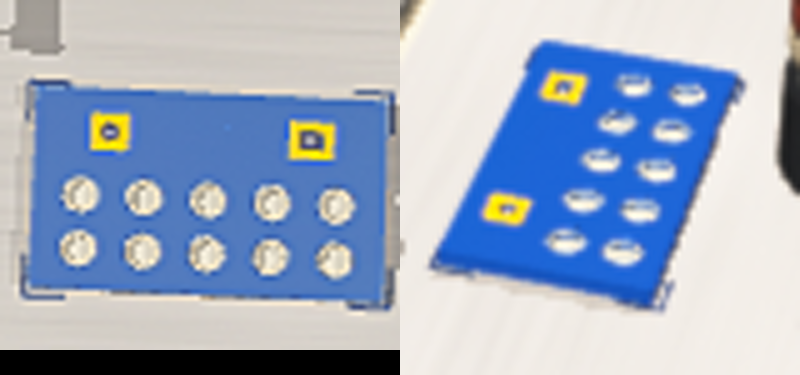

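The picture shows the holes with the pins apparently inside (rings at crop (110,131), (312,140)) and edges nearly parallel to the marks. I'll check its height by triangulating the rings, against the start pictures for reference.

```bash
cat > tri.py <<'E'
from u import *
P={n:ctrl.get_image(n) for n in("top","side")}
for n in P: cv2.imwrite(f"pics/{n}_l.png",P[n]["image"])
def cen(im,win):
    x0,x1,y0,y1=win;h=cv2.cvtColor(im,cv2.COLOR_BGR2HSV);w=((h[...,0]>20)&(h[...,0]<35)&(h[...,1]>110)&(h[...,2]>60)).astype(np.uint8)
    m=np.zeros_like(w);m[y0:y1,x0:x1]=w[y0:y1,x0:x1]
    # fill the ring so the hole does not bias the centre
    cs,_=cv2.findContours(m,cv2.RETR_EXTERNAL,cv2.CHAIN_APPROX_NONE);out=[]
    for c in cs:
        f=np.zeros_like(w);cv2.drawContours(f,[c],-1,1,-1);M=cv2.moments(f,True)
        if M["m00"]>12: out.append((M["m10"]/M["m00"],M["m01"]/M["m00"]))
    return out
def PM(p): return p["camera_matrix"]@np.c_[cv2.Rodrigues(np.array(p["rvec"],float))[0],np.array(p["tvec"],float).ravel()]
for k in("0","_l"):
    t=sorted(cen(cv2.imread(f"pics/top{k}.png"),(255,370,205,250)));s=sorted(cen(cv2.imread(f"pics/side{k}.png"),(275,345,185,250)))
    for a,b in zip(t,s):
        X=cv2.triangulatePoints(PM(P["top"]),PM(P["side"]),np.array(a),np.array(b))[:,0];X=X[:3]/X[3]
        print(k,np.round(a,1),np.round(b,1),"home mm",(rel(H,np.array([X[0],X[1],0]))[:2]*1000).round(1),"z",(X[2]*1000).round(1))
E
python3 tri.py
```

```text
0 [290.  223.6] [292.3 223.7] home mm [24.2 79.2] z 59.5
0 [330.5 226. ] [304.7 199.2] home mm [ 20.4 -40.9] z 58.7
_l [296.4 220.9] [290.8 221.3] home mm [33.5 60.3] z 51.3
_l [336.8 222.9] [302.4 197.1] home mm [ 31.5 -60.2] z 50.8
```

```bash
python3 - <<'E'
from u import *
p=ctrl.get_image("top")
for t in("tray","foam_block","beaker","cap"): print(t,[( [round(float(v)) for v in d["box"]],round(d["p"],2)) for d in ctrl.boxes_of(t,p)])
st();print(ctrl.finish_job())
E
```

```text
tray [([132, 208, 46, 71], 0.91), ([316, 232, 72, 42], 0.79)]
foam_block [([204, 232, 24, 42], 0.93), ([444, 253, 25, 22], 0.42)]
beaker [([442, 254, 26, 22], 0.77)]
cap []
t 12.55 tcp home [-183.4  295.4  179.9] z 0.1701 Rz [-0. -0. -1.] F [0.  0.2 0.1]
the job is handed in; nothing more can be done
None
```

I nudged the blue tray with the fingertips: from the left, then with both fingers on its near edge to square it, then from the left again. It dropped over both pins. I backed the hand away and handed the job in at about 12.6 s.

- **Height:** triangulating the two yellow rings put them at 51.3 and 50.8 mm, down from 59.5 and 58.7 mm at the start. A tray lying flat would read 50 mm, and the starting heights suggest the cameras read about 1 mm high.
- **Position:** the round hole was about 0.6 mm from its pin. The slot measured about 2.5 mm short in x, more than its roughly 1.5 mm of play, so some of that is camera error; the limit is 6 mm. The tray still showed about -1° of yaw, roughly what the play in the holes allows.
- **Bystanders:** foam block and beaker were found within 1–2 pixels of their starting places. The detector missed the cap in the last picture and I didn't look for the tube separately. Neither was near the pushes, but neither position was confirmed at the end.
- **Force:** every reading I took was 1–2 N or less, and the hand was clear of everything at the end.

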